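# Hang an S-hook on the rail, park it against the buffer, hang the pail from it

## Robot

A 6-joint arm with a two-finger parallel gripper is mounted at the origin on a cart in front of the work surface, level with it; the furniture and walls round the work are solid. World frame = base frame: x ahead of the robot, y to its left, z up, the work surface at z = 0. Lengths are in m, angles in rad, forces in N, time in s.
With the tool pointing down it reaches from about 0.3 to 0.775 m from the base axis. Payload 14.6 kg.
Tool frame: the origin (TCP) lies at the very end of the fingers, on their centre line; the grasp point (between the pads) lies 19 mm behind it; z points along the fingers, y is the line along which they close (so a half turn about z gives the same grasp; the last joint's range is limited). The gripper opens to 94 mm and grips with 3 to 60 N. Pads are 16 mm wide; open, the fingers measure 119 mm over their backs; the gripper's body (75 mm by 177 mm) begins 78 mm behind the grasp point.
Start: joints at [-1.33, 0.3, 1.521, -0, 1.321, -0.067], TCP at [0.167, -0.524, 0.205] pointing down, gripper open.
Joint ranges: [-3.03, 3.03], [-0.79, 2.21], [0.23, 2.52], [-1.04, 4.18], [0, 3.07], [-2.55, 2.55]. Speed limits (rad/s): [2.22, 2.22, 2.57, 3.14, 3.14, 3.14].

## Interface

Orientations are given as [roll, pitch, yaw] about the fixed x, y, z axes, in that order (R = Rz(yaw) Ry(pitch) Rx(roll)).
In Python, from station import ctrl, cams gives the robot as it stands. The module is installed in compiled form; this text tells all that it offers.
- The arm moves only by the tool arm_command, never from a script. Its argument "plan" is a list that holds one entry, the list of rows, each a list of 7 numbers: the shift along the tool's x, y, z in a scale on which 1.0 is 400 mm, then the turn, a rotation vector about the tool's x, y, z in fractions of the full range, 1 being pi/2 rad, then the closure, from -1 (fully open) to 1 (shut). A call has 1 to 12 rows; each row is the pose to reach, as a shift and turn from the pose commanded when the call began, along the tool's axes at that moment; what a row does not reach only later rows make up. A row lasts 1/10 s, in which the tool goes at most 50 mm and 8.59 degrees, less where a joint would pass 70% of its speed; a pose out of reach is approached as far as the arm can. Shift and turn numbers lie between -1 and 1, and a call with a number outside is refused. A call with a gripper value outside its range is refused whole. The fingers move at their own pace and stop on an object; "squeeze" is the grip in N (left out, the last holds). Time passes only in rows, so rows that repeat a pose let the fingers close. It gives the time, the measured TCP pose, the force, the opening and the grip force at its end, in the units of the state.
- ctrl.get_obs(): the state, without advancing time (a new reading comes with each control period).
- cams.camera(name): name is "scene" or "side" or "wrist"; returns (picture, depth): 400x640x3 uint8, blue, green, red; 400x640 float32, m along the optical axis (not along the pixel's ray), 0 where there is no reading.
- cams.camera_info(name): a dict with "fx", "fy", "cx", "cy" (pixels), "dist_coeffs" ([k1, k2, p1, p2, k3] as OpenCV has them; the pictures are not rectified), "world_to_cam" (4x4, takes a point from world to camera coordinates). Camera axes: x right, y down, z forward; pixel columns grow to the right and rows downward; lengths in m; the calibration is good to about 2 mm. A picture is of the moment at which its call begins: read the wrist's pose just before it. camera_info takes no time and is no camera call; for the wrist camera it gives the pose at the moment of the call.
- ctrl.hand_in(): hands the job in; it is judged then, once.
The state is a dict: "time_s": time; "qpos": joint angles; "joint_vel": joint speeds; "tau": joint torques, N m; "ee_pos": TCP position; "eef_rot": TCP orientation; "force": force on the tool from outside, world axes, zero at the start; "moment": the same for the moment, N m; "grip_width": finger opening in m; "grip_force": force on a finger pad.
Only numpy, scipy, OpenCV 4.12 (cv2) and the standard library are available. Lean on these libraries where they do the work, as an engineer would, in place of code of your own. Each camera call takes 0.05 s, during which the arm holds its last target. There are 200 camera calls.

## Task

Gently hang the steel S-hook over the upper bar of the rail stand with its lower curl towards you, slide it along the bar to the left until it presses firmly but never hard against the red rubber buffer, keep that pressure for a moment, then let go of it there. Then gently hang the blue pail by its handle bar in the hook's lower curl, so that it hangs free and still, and leave the mug and the two jars where they are.

Things in the scene. Friction and masses are not known exactly. Their poses are not given: they have to be found in the camera images.
- stand: Fixed rail stand. Origin on the worktop below the rail's middle; y along the bars (+y left), -x side faces the robot. Two round steel bars, 12 mm thick, 300 mm long: the rail (axis 190 mm up) and straight below it a lower bar (axis 148 mm up) on which a hung hook's stem leans. Posts at y = +-150 mm, top 200 mm up, on feet 30 mm wide, 12 mm high, x = -50 to 40 mm.
- stop: End stop on the rail's left end, fixed. Origin on the rail's axis at the right (-y) face of its collar (24 mm in diameter), 105 mm to +y of the rail's middle. From it a brass sleeve stands out to -y with a red rubber buffer (24 mm in diameter, 10 mm long). The sleeve's setting varies and is not reported: the buffer's face is 10 to 40 mm to -y of the origin; find it by feel. Axes like the stand's.
- s_hook: Steel S-hook of strip 24 mm wide (y), 5 mm thick, 0.14 kg, 116 mm high, standing upright at the start. Origin on the underside straight below grip and throat; lower curl towards -x. Upper curl opens down: 16 mm wide inside (stem x = -13 to -8 mm, back leg 8 to 13 mm), inside top z = 68 mm; back leg flares to x = 17 mm at its end, z = 43 mm. Hung, the origin is 128 mm above the worktop.
- hook_throat (a point): Where the rail's axis lies in the hook's upper curl when it is properly hung: 62 mm above the hook's origin; axes like the hook's.
- hook_seat (a point): Where the axis of the pail's handle bar lies in the hook's lower curl when hung: 55.5 mm to -x of the hook's origin, 9 mm above it; axes like the hook's. About 6 mm of play in x. The curl's lip in front of it ends 17 mm higher than this point, at x = -76 to -71 mm of the hook's origin; the floor is 5 mm thick.
- hook_grip (a point): Centre of the hook's wooden grip block, 22 x 22 mm and 44 mm high (z = 72 to 116 mm in the hook's frame), 94 mm above the hook's origin. To be taken from above across its y faces: the fingertips must stay above the rail and the stop (highest point 12 mm above the rail's axis, 42 mm below the top of a hung hook's block).
- pail: Small blue pail, 70 mm in diameter at the rim, 55 mm high, about 0.18 kg, with a rigid upright steel handle. Origin at the centre of its underside, z up. The handle's bar runs along the pail's y axis: 8 mm thick, straight over 54 mm, its axis 112 mm above the origin.
- bail_mid (a point): Middle of the axis of the pail's handle bar, 112 mm above the pail's origin; y along the bar.
- pail_grip (a point): Centre of the wooden grip block on the pail's handle, 18 mm in x, 22 mm in y, 34 mm high, 35 mm above the bar's axis; a thin post 8 mm in diameter joins it to the bar. To be taken from above across its y faces.
- mug: Beige mug with a handle, 81 mm high, bystander. Origin at its underside.
- nut_jar: Glass jar with a white lid, 52 mm wide and 85 mm high, bystander. Origin at the centre of its underside.
- spice: Spice jar with a yellow lid, 42 mm wide and 96 mm high, bystander behind the stand. Origin at the centre of its underside.
- rail_mid (a point): Middle of the rail's (upper bar's) axis, 190 mm above the stand's origin; axes like the stand's. Free for a hook from y = -140 mm to the stop's red buffer. The buffer yields 1 mm per 4 N, 8 mm at most. A proper press by the hook is 4 to 14 N, kept at least 0.3 s; more than 14 N damages it.
Not all that is in view belongs to the job. Leave any green or yellow look-alike of the pail alone.

How it is judged:
On the way, in this order (a step that is already met when the one before it is completed fails the run):
1. the hook's upper curl is over the rail and down on it (x of hook_throat in the frame of stand between -0.006 and 0.006 m and z of hook_throat in the frame of stand between 0.184 and 0.198 m and y of hook_throat in the frame of stand between -0.14 and 0.1 m), for 0.2 s.
2. the hook, on the rail, presses on the buffer with at least 4 N (contact force between s_hook and buffer_c0 above 4 N and z of hook_throat in the frame of stand between 0.184 and 0.198 m), for 0.3 s.
3. the pail's weight is on the hook's lower curl (contact force between pail and s_hook above 0.8 N and distance between bail_mid and hook_seat below 0.018 m), for 0.2 s.
At the end, for the whole second after the job is handed in: The hook hangs on the rail (throat point within 8 mm of its axis), at most about 6 mm from the red buffer's face (throat to buffer centre under 24 mm), tilt under 0.25 rad; the pail hangs in the lower curl (bar within 18 mm of the seat point, over 0.8 N on the hook), tilt under 0.25 rad, still (all of step 3 and x of hook_throat in the frame of stand between -0.008 and 0.008 m and z of hook_throat in the frame of stand between 0.182 and 0.198 m and angle between each of s_hook, pail's own z axis and vertical below 0.25 rad and linear speed of pail below 0.03 m/s and angular speed of pail below 0.5 rad/s and distance between hook_throat and buffer_c0 below 0.024 m); the robot touches nothing.
It fails at once if the hook presses on the red buffer of the stop with more than 14 N (contact force between s_hook and buffer_c0 above 14 N).
It fails at once if the hook is forced against the stand with more than 25 N (contact force between s_hook and stand above 25 N).
It fails at once if the pail is forced against the hook with more than 20 N (contact force between pail and s_hook above 20 N).
It fails at once if a bystander is moved by more than 20 mm (distance of any of mug, nut_jar, spice from where it was at the start of the episode above 0.02 m).
It also fails if it takes over 72 s, if anything falls off the work surface, if the arm or the gripper's body presses on something with over 40 N, if the wrist force passes 120 N, or if a joint passes its speed limit or range.

## Working session

There is one attempt and no reset: what is moved stays moved. The work goes in short steps, Python scripts to look and compute and a tool call to move; the robot and the scene stay as the last step left them, time stands still between calls to the robot, and variables do not carry over. Pictures are saved under pics/ and viewed, at most 10 in all, crops included, and the job is handed in when it is done.

Besides the shell and the picture viewer there is one more tool, called as name(argument=value, ...) on one line, values as JSON. arm_command: Moves the arm, as the interface text tells. Its arguments: {"type":"object","properties":{"plan":{"type":"array"},"squeeze":{"type":"number"}},"required":["plan"]}

```bash
mkdir -p pics; cat > h.py <<'E'
import numpy as np, cv2
from station import ctrl, cams
from scipy.spatial.transform import Rotation as R
def grab(n):
    i=cams.camera_info(n); p,d=cams.camera(n); return p,d,i
def cloud(d,i):
    K=np.array([[i['fx'],0,i['cx']],[0,i['fy'],i['cy']],[0,0,1.]])
    v,u=np.mgrid[0:400,0:640]
    pt=np.stack([u,v],-1).reshape(-1,1,2).astype(np.float64)
    n=cv2.undistortPoints(pt,K,np.array(i['dist_coeffs'],float)).reshape(400,640,2)
    c=np.dstack([n*d[...,None],d])
    T=np.linalg.inv(np.array(i['world_to_cam']))
    w=c@T[:3,:3].T+T[:3,3]; w[d<=0]=np.nan
    return w
E
python3 - <<'E'
from h import *
o=ctrl.get_obs(); print(o)
for n in ['scene','side','wrist']:
    p,d,i=grab(n); cv2.imwrite(f'pics/{n}0.png',p); np.savez(f'{n}0.npz',p=p,d=d,w=cloud(d,i)); print(n,np.linalg.inv(i['world_to_cam'])[:3].round(3).tolist(),i['fx'])
E
```

```text
{'time_s': 0.0, 'qpos': array([-1.32958008e+00,  3.00504071e-01,  1.52154695e+00, -1.35366327e-05,
        1.32066585e+00, -6.65695226e-02]), 'joint_vel': array([-1.26325144e-04,  1.16011226e-03,  1.40286049e-03, -3.52948879e-06,
        8.50291046e-04,  2.66751266e-04]), 'tau': array([ 3.29821614e-04, -5.31805229e+01, -3.52730477e+01,  7.07738986e-02,
        2.43594573e-02, -9.89643763e-05]), 'ee_pos': array([ 0.1665743 , -0.52391665,  0.20488267]), 'eef_rot': array([-3.14047005e+00, -6.17009520e-05,  3.07789089e-01]), 'force': array([ 0.22928294, -0.40606767, -0.64832971]), 'moment': array([ 0.03822636,  0.00379518, -0.01141537]), 'grip_force': 0.0, 'grip_width': 0.09402892323409148}
scene [[-0.683, -0.57, 0.457, 0.05], [-0.731, 0.523, -0.439, 0.361], [0.011, -0.634, -0.774, 0.939]] 387.0440870292788
side [[0.996, -0.046, 0.079, 0.431], [-0.09, -0.639, 0.764, -0.943], [0.015, -0.768, -0.64, 0.841]] 413.122753383992
wrist [[0.303, -0.925, -0.23, 0.233], [-0.953, -0.295, -0.072, -0.503], [-0.001, 0.241, -0.97, 0.385]] 332.1385424788304
```

View pics/scene0.png

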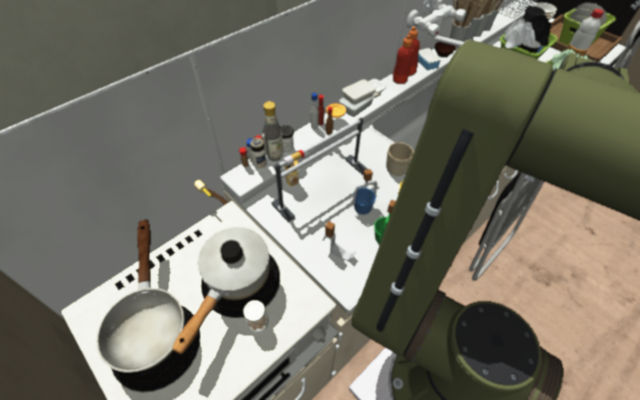

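View pics/side0.png

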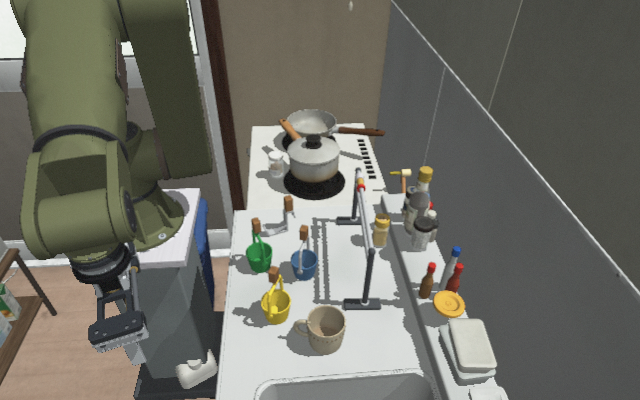

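The side view shows the hook with its grip at (288,205), and the pails: blue (303,262), green (260,250) and yellow (276,300). The blue one fits the description. The mug is at (325,328), the spice jar at (380,230), the stand's posts near (357,200) and (367,280), and the red stop at about (362,188). I'll measure from depth and confirm with one crop.

```bash
cat > m.py <<'E'
from h import *
z=np.load('side0.npz'); p,w=z['p'],z['w']
hsv=cv2.cvtColor(p,cv2.COLOR_BGR2HSV)
def st(name,m,zlo=-1,zhi=1):
    q=w[m&(w[...,2]>zlo)&(w[...,2]<zhi)]; 
    print(name,len(q),'med',np.nanmedian(q,0).round(3),'lo',np.nanpercentile(q,3,0).round(3),'hi',np.nanpercentile(q,97,0).round(3)) if len(q) else print(name,0)
def box(a,b,c,d):
    m=np.zeros((400,640),bool); m[b:d,a:c]=1; return m
H,S,V=[hsv[...,k] for k in range(3)]
wood=(H>3)&(H<18)&(S>90)&(V>60)
st('blue',box(285,240,325,285)&(H>100)&(H<125)&(S>90))
st('blue rim',box(285,235,325,285)&(H>95)&(H<125)&(S>60),.045,.065)
st('pailgrip',box(295,220,312,242)&wood)
st('pailgrip top',box(295,220,312,242)&wood,.155,.175)
st('hookgrip',box(280,192,297,214)&wood); st('hooktop',box(280,192,297,214)&wood,.108,.13)
st('hook low',box(255,210,298,240),.004,.07)
st('red',box(345,175,375,205)&((H<6)|(H>174))&(S>120))
rail=box(340,180,385,310)
st('rail',rail,.185,.205)
q=w[rail&(w[...,2]>.185)&(w[...,2]<.202)]
for y in np.arange(q[:,1].min(),q[:,1].max(),.03):
    k=q[abs(q[:,1]-y)<.006]
    if len(k): print(k.mean(0).round(4),len(k))
st('mug',box(290,300,350,355),.02,.1); st('spice',box(368,210,394,250),.03,.12); st('jar',box(265,148,286,180),.01,.15)
st('green',box(240,235,278,275)&(H>50)&(H<85)&(S>90),.02,.065)
st('greengrip',box(248,215,264,235)&wood);st('yellow',box(255,280,295,325)&(H>20)&(H<32)&(S>120),.02,.065)
for n,b in(('h',(240,180,400,300)),):
    a,c,d,e=b; cv2.imwrite('pics/crop0.png',cv2.resize(p[c:e,a:d],None,fx=5,fy=5,interpolation=cv2.INTER_CUBIC))
E
python3 m.py
```

```text
blue 499 med [ 0.476 -0.217  0.032] lo [ 0.442 -0.263  0.004] hi [ 0.5   -0.2    0.056]
blue rim 159 med [ 0.477 -0.228  0.052] lo [ 0.44  -0.264  0.045] hi [ 0.503 -0.199  0.057]
pailgrip 101 med [ 0.471 -0.239  0.156] lo [ 0.462 -0.243  0.135] hi [ 0.479 -0.226  0.165]
pailgrip top 51 med [ 0.471 -0.236  0.163] lo [ 0.462 -0.242  0.157] hi [ 0.479 -0.226  0.165]
hookgrip 104 med [ 0.438 -0.065  0.102] lo [ 0.429 -0.07   0.079] hi [ 0.446 -0.052  0.117]
hooktop 43 med [ 0.438 -0.062  0.115] lo [ 0.427 -0.07   0.108] hi [ 0.446 -0.052  0.118]
hook low 266 med [ 0.417 -0.068  0.017] lo [ 0.368 -0.087  0.004] hi [ 0.453 -0.038  0.068]
red 27 med [ 0.622 -0.125  0.197] lo [ 0.615 -0.13   0.18 ] hi [ 0.632 -0.112  0.202]
rail 418 med [ 0.617 -0.232  0.195] lo [ 0.604 -0.35   0.189] hi [ 0.632 -0.103  0.201]
[ 0.6081 -0.35    0.1931] 31
[ 0.6107 -0.3228  0.194 ] 17
[ 0.6132 -0.2934  0.1944] 22
[ 0.6148 -0.2633  0.1943] 17
[ 0.6178 -0.2329  0.1949] 18
[ 0.6203 -0.2029  0.1953] 12
[ 0.6212 -0.1739  0.1943] 17
[ 0.6231 -0.143   0.1944] 16
[ 0.6248 -0.1117  0.1988] 16
mug 1312 med [ 0.501 -0.427  0.056] lo [ 0.443 -0.473  0.022] hi [ 0.541 -0.395  0.081]
spice 498 med [ 0.691 -0.148  0.064] lo [ 0.669 -0.158  0.032] hi [ 0.738 -0.051  0.098]
jar 341 med [0.405 0.202 0.054] lo [0.382 0.192 0.013] hi [0.428 0.236 0.081]
green 420 med [ 0.352 -0.188  0.042] lo [ 0.327 -0.231  0.022] hi [ 0.385 -0.165  0.057]
greengrip 97 med [ 0.357 -0.205  0.156] lo [ 0.348 -0.209  0.136] hi [ 0.365 -0.192  0.165]
yellow 484 med [ 0.4   -0.346  0.042] lo [ 0.368 -0.39   0.021] hi [ 0.426 -0.324  0.057]
```

View pics/crop0.png

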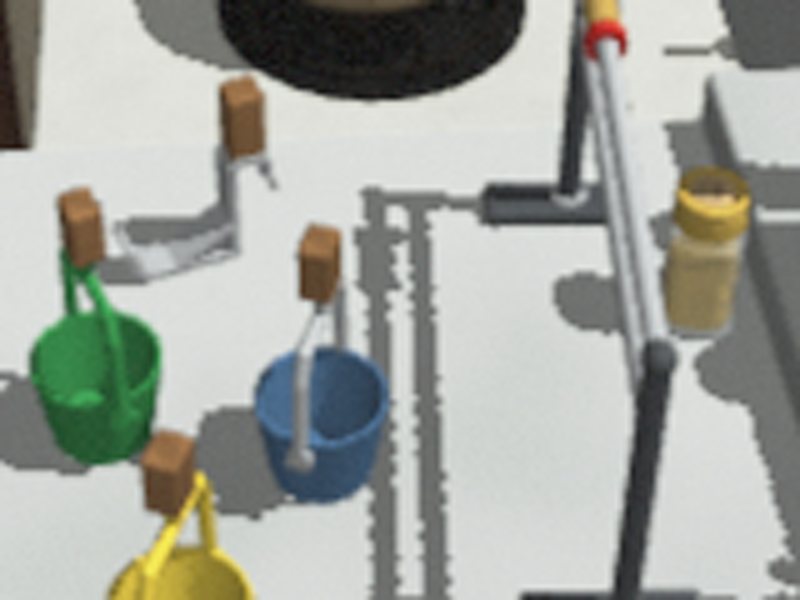

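The crop confirms the blue pail with the steel handle at crop (320,400), next to the green and yellow look-alikes. The rail runs from crop (655,350) to the red buffer at (605,40). Next I'll get the hook's yaw and move above it.

```bash
cat >> h.py <<'E'
def go(x,y,z,yaw):
    o=ctrl.get_obs(); A=R.from_euler('xyz',o['eef_rot']); B=R.from_euler('xyz',[np.pi,0,yaw])
    s=A.inv().apply(np.array([x,y,z])-o['ee_pos'])*1000; r=(A.inv()*B).as_rotvec()
    print('shift',s.round(1),'rot',r.round(3),'|n_t',round(max(np.linalg.norm(s)/50,np.degrees(np.linalg.norm(r))/8.59),1))
E
python3 - <<'E'
from h import *
z=np.load('side0.npz'); p,w=z['p'],z['w']
m=np.zeros((400,640),bool); m[210:242,255:298]=1
q=w[m&(w[...,2]>.006)&(w[...,2]<.035)]
q=q[q[:,1]>-.12]
for x in np.arange(.355,.46,.01):
    k=q[abs(q[:,0]-x)<.005]
    if len(k): print(round(x,3),len(k),np.percentile(k[:,1],[5,50,95]).round(4),k[:,2].min().round(3),k[:,2].max().round(3))
go(.415,-.065,.26,0)
E
```

```text
0.365 10 [-0.0849 -0.0783 -0.0679] 0.022 0.029
0.375 18 [-0.0921 -0.0864 -0.0704] 0.008 0.031
0.385 9 [-0.077  -0.0705 -0.054 ] 0.006 0.007
0.395 20 [-0.0835 -0.0708 -0.0578] 0.006 0.01
0.405 26 [-0.0796 -0.0669 -0.0549] 0.009 0.02
0.415 27 [-0.079  -0.0674 -0.0537] 0.007 0.023
0.425 36 [-0.0743 -0.0661 -0.0525] 0.007 0.034
0.435 11 [-0.073  -0.0702 -0.0671] 0.006 0.031
shift [ 375.8 -362.2  -54.7] rot [-0.001  0.     0.308] |n_t 10.5
```

Careful with the scale: shifts go in shares of 400 mm and turns go in shares of pi/2 rad. That gives: 376 mm / 400 = 0.94, -362 mm / 400 = -0.905, 0.108 rad / 1.5708 = 0.0688.

arm_command(plan=[[[0.94,-0.905,-0.1375,0,0,0.0688,-1],[0.94,-0.905,-0.1375,0,0,0.0688,-1],[0.94,-0.905,-0.1375,0,0,0.0688,-1],[0.94,-0.905,-0.1375,0,0,0.0688,-1],[0.94,-0.905,-0.1375,0,0,0.0688,-1],[0.94,-0.905,-0.1375,0,0,0.0688,-1],[0.94,-0.905,-0.1375,0,0,0.0688,-1],[0.94,-0.905,-0.1375,0,0,0.0688,-1],[0.94,-0.905,-0.1375,0,0,0.0688,-1],[0.94,-0.905,-0.1375,0,0,0.0688,-1],[0.94,-0.905,-0.1375,0,0,0.0688,-1],[0.94,-0.905,-0.1375,0,0,0.0688,-1]]])

```text
time_s: 1.35
ee_pos: [0.4161, -0.0629, 0.2605]
eef_rot: [-3.141, -0.0, 0.204]
force: [-0.4, -1.0, -0.1]
grip_width: 0.0942
grip_force: 0.0
```

```bash
python3 - <<'E'
from h import *
p,d,i=grab('wrist'); o=ctrl.get_obs(); print(o['ee_pos'],o['eef_rot'],o['force'])
cv2.imwrite('pics/wrist1.png',p); w=cloud(d,i); np.savez('wrist1.npz',p=p,d=d,w=w)
H,S,V=cv2.split(cv2.cvtColor(p,cv2.COLOR_BGR2HSV))
m=((H>3)&(H<18)&(S>90)&(V>60)).astype(np.uint8)
n,l,s,c=cv2.connectedComponentsWithStats(m)
for k in range(1,n):
    if s[k,4]>80:
        q=w[l==k]; print(s[k],np.nanmedian(q,0).round(3),np.nanmax(q[:,2]).round(3))
        t=(l==k)&(w[...,2]>np.nanmax(q[:,2])-.008)
        print('top',np.nanpercentile(w[t],[3,97],axis=0).round(4).tolist())
        r=cv2.minAreaRect(w[t][:,:2].astype(np.float32)*1000); print('rect',np.round(r[0],1),np.round(r[1],1),round(r[2],1))
E
```

```text
[ 0.41551518 -0.06424718  0.2602741 ] [-3.14145152e+00  3.64880180e-04  2.02576992e-01] [-0.15440585 -0.70903982 -0.06324658]
[303 158  21  21 355] [ 0.438 -0.056  0.117] 0.119
top [[0.429, -0.0647, 0.1149], [0.4477, -0.0469, 0.1179]]
rect [438.2 -55.7] [18.9 18.4] 18.5
[509 168  28  25 419] [ 0.471 -0.229  0.164] 0.167
top [[0.4625, -0.2382, 0.1629], [0.4788, -0.2202, 0.1659]]
rect [ 470.6 -229.2] [19.3 15.4] 67.2
```

View pics/wrist1.png

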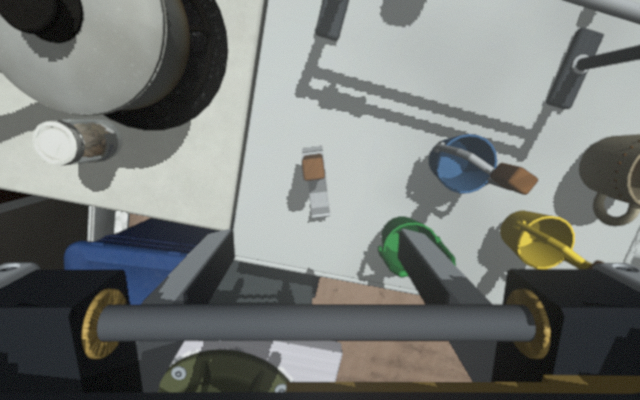

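The wrist view shows the hook's block at (313,167) with its lip at (318,210), the blue pail at (463,163) with its grip at (514,178), and green at (410,245). Next I'll refine the two yaws.

```bash
python3 - <<'E'
from h import *
z=np.load('wrist1.npz'); p,w=z['p'],z['w']
m=np.zeros((400,640),bool); m[140:222,290:335]=1
for lo,hi in((.006,.15),(.006,.035),(.05,.085),(.105,.12)):
    t=(m&(w[...,2]>lo)&(w[...,2]<hi)).astype(np.uint8)
    n,l,s,c=cv2.connectedComponentsWithStats(t)
    k=1+np.argmax(s[1:,4]); q=w[l==k]
    r=cv2.minAreaRect(q[:,:2].astype(np.float32)*1000); e=np.linalg.svd(q[:,:2]-q[:,:2].mean(0))[2][0]
    print(lo,hi,len(q),np.round(r[0],1),np.round(r[1],1),round(r[2],1),'pca yaw',np.arctan(e[1]/e[0]).round(3),q.mean(0).round(4))
# pail handle bar/ bail: points above rim
m=np.zeros((400,640),bool); m[125:205,420:545]=1
for lo,hi in((.065,.125),(.1,.122),(.13,.17),(.155,.17)):
    t=(m&(w[...,2]>lo)&(w[...,2]<hi)); q=w[t]
    r=cv2.minAreaRect(q[:,:2].astype(np.float32)*1000); e=np.linalg.svd(q[:,:2]-q[:,:2].mean(0))[2][0]
    print('pail',lo,hi,len(q),np.round(r[0],1),np.round(r[1],1),round(r[2],1),'pca',np.arctan2(e[1],e[0]).round(3),q.mean(0).round(4),np.percentile(q,[2,98],axis=0).round(3).tolist())
H,S,V=cv2.split(cv2.cvtColor(p,cv2.COLOR_BGR2HSV))
q=w[m&(H>100)&(H<125)&(S>90)&(w[...,2]>.05)&(w[...,2]<.06)]
A=np.c_[2*q[:,:2],np.ones(len(q))];b=(q[:,:2]**2).sum(1);s=np.linalg.lstsq(A,b,rcond=None)[0]
print('rim c',s[:2].round(4),np.sqrt(s[2]+s[:2]@s[:2]),len(q))
E
```

```text
0.006 0.15 1272 [409.2 -64.9] [92.8 24. ] 18.7 pca yaw 0.319 [ 0.4177 -0.0623  0.0632]
0.006 0.035 549 [389.  -71.7] [50.  23.9] 18.8 pca yaw 0.31 [ 0.3862 -0.0727  0.0141]
0.05 0.085 158 [448.7 -51.5] [ 7.8 23.8] 17.3 pca yaw -1.256 [ 0.4492 -0.0516  0.0635]
0.105 0.12 493 [437.4 -55.5] [22.  21.9] 18.4 pca yaw 0.436 [ 0.4383 -0.0553  0.1159]
pail 0.065 0.125 494 [ 470.7 -229.1] [74.3  7.9] 69.1 pca -1.963 [ 0.4766 -0.2118  0.1033] [[0.455, -0.26, 0.067], [0.486, -0.195, 0.118]]
pail 0.1 0.122 333 [ 471.1 -228.1] [67.3  7.9] 69.2 pca 1.199 [ 0.4771 -0.2113  0.1133] [[0.469, -0.228, 0.101], [0.484, -0.197, 0.118]]
pail 0.13 0.17 964 [ 470.4 -229.6] [22.3 18.1] 69.3 pca 1.008 [ 0.4708 -0.2256  0.157 ] [[0.46, -0.239, 0.135], [0.481, -0.218, 0.166]]
pail 0.155 0.17 647 [ 470.3 -229.7] [22. 18.] 70.6 pca -1.993 [ 0.4705 -0.2276  0.1631] [[0.46, -0.24, 0.156], [0.48, -0.218, 0.166]]
rim c [ 0.4707 -0.23  ] 0.03244031887405554 326
```

```bash
python3 -c "
from h import *
go(.4377,-.0555,.15,.325);go(.4377,-.0555,.084,.325)"
```

```text
shift [ 23.5  -4.1 110.3] rot [-0.     0.    -0.122] |n_t 2.3
shift [ 23.6  -4.1 176.3] rot [-0.     0.    -0.122] |n_t 3.6
```

Converted, 176 mm / 400 = 0.44, 110 mm / 400 = 0.275, -0.122 rad / 1.5708 = -0.0777.

arm_command(plan=[[[0.0588,-0.01,0.125,0,0,-0.0777,-1],[0.0588,-0.01,0.25,0,0,-0.0777,-1],[0.0588,-0.01,0.275,0,0,-0.0777,-1],[0.0588,-0.01,0.325,0,0,-0.0777,-1],[0.0588,-0.01,0.375,0,0,-0.0777,-1],[0.0588,-0.01,0.4125,0,0,-0.0777,-1],[0.0588,-0.01,0.44,0,0,-0.0777,-1],[0.0588,-0.01,0.44,0,0,-0.0777,-1],[0.0588,-0.01,0.44,0,0,-0.0777,-1],[0.0588,-0.01,0.44,0,0,-0.0777,-1]]])

```text
time_s: 2.4
ee_pos: [0.4379, -0.0569, 0.0852]
eef_rot: [3.141, -0.001, 0.322]
force: [-0.8, 0.0, 0.2]
grip_width: 0.094
grip_force: 0.0
```

arm_command(plan=[[[0,0,0,0,0,0,1],[0,0,0,0,0,0,1],[0,0,0,0,0,0,1],[0,0,0,0,0,0,1],[0,0,0,0,0,0,1],[0,0,0,0,0,0,1],[0,0,0,0,0,0,1],[0,0,0,0,0,0,1]]], squeeze=30)

```text
time_s: 3.2
ee_pos: [0.4375, -0.0567, 0.0844]
eef_rot: [-3.142, 0.0, 0.322]
force: [0.4, -0.3, -0.7]
grip_width: 0.0333
grip_force: 0.0
```

Converted, -60 mm / 400 = -0.15, -20 mm / 400 = -0.05.

arm_command(plan=[[[0,0,0,0,0,0,1],[0,0,0,0,0,0,1],[0,0,0,0,0,0,1],[0,0,0,0,0,0,1],[0,0,0,0,0,0,1],[0,0,-0.05,0,0,0,1],[0,0,-0.15,0,0,0,1],[0,0,-0.15,0,0,0,1]]])

```text
time_s: 4.0
ee_pos: [0.4393, -0.057, 0.1483]
eef_rot: [3.138, -0.006, 0.322]
force: [0.4, 0.5, -1.8]
grip_width: 0.0217
grip_force: 30.0
```

```bash
python3 - <<'E'
from h import *
z=np.load('wrist1.npz'); 
for n in('side',):
    p,d,i=grab(n); w=cloud(d,i); np.savez('side1.npz',p=p,d=d,w=w)
H,S,V=cv2.split(cv2.cvtColor(p,cv2.COLOR_BGR2HSV))
print(ctrl.get_obs()['ee_pos'],ctrl.get_obs()['force'])
# rail: pixel-wise rail axis from points in 2 views of saved side0
z=np.load('side0.npz'); w=z['w']; p=z['p']
m=np.zeros((400,640),bool); m[180:310,335:385]=1
q=w[m&(w[...,2]>.186)&(w[...,2]<.2)]; q=q[(q[:,1]>-.335)&(q[:,1]<-.145)]
a=np.polyfit(q[:,1],q[:,0],1); print('rail x(y) slope',a, 'yaw',-np.arctan(a[0]))
# lateral extents per column of rows
for y in(-.32,-.28,-.24,-.2,-.16):
    k=q[abs(q[:,1]-y)<.01]; print(y,len(k),np.percentile(k[:,0],[0,10,50,90,100]).round(4),k[:,2].max().round(4))
# foot points
t=m|True
f=w[(w[...,2]>.008)&(w[...,2]<.0125)&(w[...,0]>.52)&(w[...,0]<.7)&(w[...,1]<-.33)&(w[...,1]>-.42)]
print('near foot',len(f),cv2.minAreaRect(f[:,:2].astype(np.float32)*1000))
f=w[(w[...,2]>.008)&(w[...,2]<.0125)&(w[...,0]>.54)&(w[...,0]<.7)&(w[...,1]<-.02)&(w[...,1]>-.1)]
print('far foot',len(f),cv2.minAreaRect(f[:,:2].astype(np.float32)*1000))
H,S,V=cv2.split(cv2.cvtColor(p,cv2.COLOR_BGR2HSV))
r=m&((H<6)|(H>174))&(S>120); q=w[r]; print('red',np.nanpercentile(q,[0,10,50,90,100],axis=0).round(4).tolist())
E
```

```text
[ 0.43840939 -0.05683371  0.1460183 ] [-0.71260897 -0.52456828 -2.10713849]
rail x(y) slope [0.07145026 0.63386089] yaw -0.07132904401076083
-0.32 30 [0.6061 0.6075 0.6104 0.6144 0.6153] 0.197
-0.28 33 [0.6078 0.6101 0.6144 0.6186 0.6204] 0.1986
-0.24 27 [0.6117 0.613  0.6172 0.6218 0.6228] 0.1969
-0.2 25 [0.6151 0.6156 0.6192 0.6246 0.6259] 0.1972
-0.16 21 [0.6173 0.6181 0.6222 0.627  0.6281] 0.1987
near foot 226 ((575.10205078125, -359.2319641113281), (150.47720336914062, 65.51856994628906), 26.57482147216797)
far foot 73 ((615.4801635742188, -45.20317840576172), (34.13583755493164, 68.42403411865234), 84.33124542236328)
red [[0.6145, -0.1304, 0.1535], [0.6158, -0.1283, 0.1892], [0.6217, -0.1253, 0.1966], [0.6313, -0.1228, 0.2009], [0.6319, -0.0854, 0.2029]]
```

```bash
python3 -c "
from h import *
go(.55,-.14,.275,-.0715);go(.62,-.19,.275,-.0715)"
```

```text
shift [  80.   114.4 -128.5] rot [ 0.001 -0.004  0.393] |n_t 3.8
shift [ 130.6  184.  -128.2] rot [ 0.001 -0.004  0.393] |n_t 5.2
```

Converted, 184 mm / 400 = 0.46, 130 mm / 400 = 0.325, 0.392 rad / 1.5708 = 0.2496.

arm_command(plan=[[[0,0,-0.1,0,0,0.0318,1],[0,0,-0.2,0,0,0.0637,1],[0.05,0.075,-0.3,0,0,0.1273,1],[0.125,0.175,-0.32,0,0,0.191,1],[0.2,0.285,-0.32,0,0,0.2483,1],[0.25,0.355,-0.32,0,0,0.2496,1],[0.3,0.42,-0.32,0,0,0.2496,1],[0.325,0.46,-0.32,0,0,0.2496,1],[0.325,0.46,-0.32,0,0,0.2496,1],[0.325,0.46,-0.32,0,0,0.2496,1]]])

```text
time_s: 5.05
ee_pos: [0.6188, -0.19, 0.2706]
eef_rot: [-3.141, 0.002, -0.07]
force: [-0.9, 0.9, -1.5]
grip_width: 0.022
grip_force: 30.0
```

```bash
python3 - <<'E'
from h import *
o=ctrl.get_obs(); print(o['ee_pos'],o['eef_rot'],o['force'])
for n in ('side','wrist'):
    p,d,i=grab(n); w=cloud(d,i); np.savez(n+'2.npz',p=p,d=d,w=w)
    cv2.imwrite(f'pics/{n}2.png', cv2.resize(p[100:320,250:460],None,fx=2.7,fy=2.7) if n=='side' else p)
E
```

```text
[ 0.6187568 -0.1899663  0.2705618] [-3.14080990e+00  2.45244129e-03 -7.04145507e-02] [-0.90681227  0.8573116  -1.54698147]
```

View pics/side2.png

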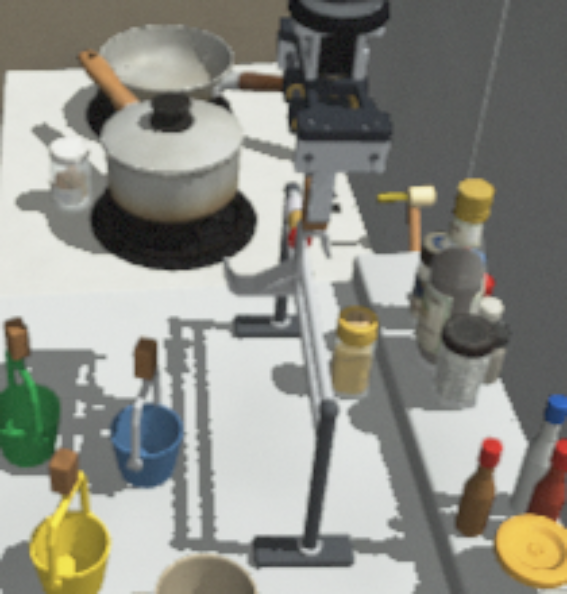

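The side view shows the hook held over the rail, with its curl at crop (255,280) pointing towards the robot and the back leg right of the rail line. I'll check its x against the rail in the same camera.

```bash
python3 - <<'E'
from h import *
for n in('side','wrist'):
    z=np.load(n+'2.npz'); p,w=z['p'],z['w']
    Rz=np.array([[np.cos(.0705),-np.sin(.0705)],[np.sin(.0705),np.cos(.0705)]])  # world->stand axes
    xy=(w[...,:2]-[.6188,-.19])@Rz.T; x,y,h=xy[...,0],xy[...,1],w[...,2]-(.2706-.0844)
    print(n)
    if n=='side':
        q=(abs(y)<.03)
        for a,b in((-.01,.03),):
            m=q&(h>a)&(h<b)&(x<-.02)&(x>-.1); print('curl x',np.percentile(x[m],[0,2,10,50]).round(4),m.sum(),'y',np.percentile(y[m],[2,50,98]).round(4))
        for a,b in((.02,.04),(.04,.06),(.06,.075)):
            m=(abs(y+.012)<.008)&(h>a)&(h<b)&(abs(x)<.03); print('h',a,b,m.sum(),np.sort(x[m]).round(4)[::max(1,m.sum()//15)])
    m=(y>-.13)&(y<-.02)&(abs(w[...,2]-.192)<.009)&(abs(x)<.02)
    for yy in(-.12,-.09,-.06,-.03):
        k=m&(abs(y-yy)<.012); 
        if k.sum(): print('rail',yy,k.sum(),np.percentile(x[k],[2,50,98]).round(4),w[k][:,2].max().round(4))
    m=(y>.02)&(y<.06)&(abs(w[...,2]-.192)<.009)&(abs(x)<.02)
    if m.sum(): print('rail left',m.sum(),np.percentile(x[m],[2,50,98]).round(4))
E
```

```text
side
curl x [-0.0747 -0.0741 -0.0693 -0.0424] 218 y [-0.0129 -0.0046  0.0113]
h 0.02 0.04 26 [-0.0217 -0.0194 -0.0192 -0.0175 -0.0169 -0.0167 -0.015  -0.0148 -0.0147
 -0.0146 -0.0128 -0.0124 -0.0123 -0.0115 -0.0113 -0.0106 -0.0104 -0.0103
 -0.0101 -0.0092 -0.0088 -0.0085 -0.008  -0.0079 -0.0076 -0.0063]
h 0.04 0.06 31 [-0.0118 -0.0116 -0.0115 -0.0103 -0.0098 -0.0094 -0.0085 -0.0079 -0.0072
  0.0105  0.0109  0.0131  0.0137  0.0141  0.0157  0.0164]
h 0.06 0.075 44 [-0.011  -0.0109 -0.0089 -0.0088 -0.0086 -0.0067 -0.0062 -0.0045 -0.0027
 -0.002   0.0001  0.0021  0.0022  0.0047  0.0048  0.0068  0.0089  0.0091
  0.0097  0.0122  0.0123  0.0126]
rail -0.12 31 [-0.0029  0.0007  0.006 ] 0.1975
rail -0.09 38 [-0.0029  0.0017  0.0073] 0.1984
rail -0.06 34 [-0.0031  0.0009  0.0074] 0.1977
rail -0.03 29 [-0.0036  0.001   0.0074] 0.2001
rail left 20 [0.0001 0.0046 0.0074]
wrist
rail -0.12 399 [-0.0036  0.0033  0.0075] 0.198
rail -0.09 454 [-0.0037  0.0029  0.0073] 0.1981
rail -0.06 450 [-0.0037  0.0028  0.0073] 0.1979
rail -0.03 386 [-0.0037  0.0027  0.007 ] 0.1985
rail left 694 [-0.0036  0.0023  0.0067]
```

View pics/wrist2.png

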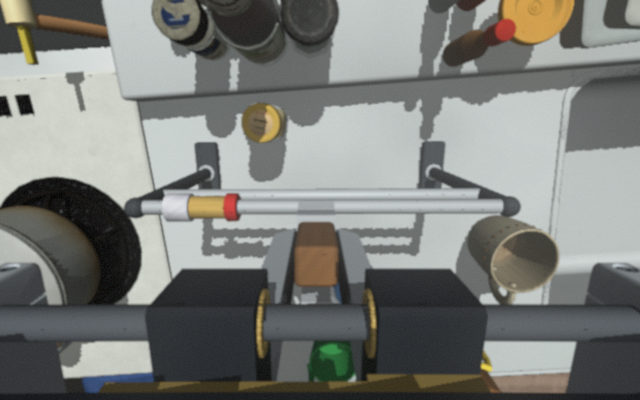

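The wrist view shows the rail from (135,207) to (510,207), the buffer's red face at x≈239 and the grip block at (317,250). The rail centre is about 1 mm further +x than the hook's, so I'll shift 1 mm and lower.

Converted, 45 mm / 400 = 0.1125, 43 mm / 400 = 0.1075.

arm_command(plan=[[[0.0025,0,0.02,0,0,0,1],[0.0025,0,0.04,0,0,0,1],[0.0025,0,0.055,0,0,0,1],[0.0025,0,0.0675,0,0,0,1],[0.0025,0,0.0775,0,0,0,1],[0.0025,0,0.085,0,0,0,1],[0.0025,0,0.0925,0,0,0,1],[0.0025,0,0.1,0,0,0,1],[0.0025,0,0.1075,0,0,0,1],[0.0025,0,0.1125,0,0,0,1],[0.0025,0,0.1125,0,0,0,1],[0.0025,0,0.1125,0,0,0,1]]])

```text
time_s: 6.35
ee_pos: [0.6201, -0.1902, 0.2275]
eef_rot: [3.142, -0.0, -0.07]
force: [-1.0, 0.6, -1.7]
grip_width: 0.0219
grip_force: 30.0
```

Converted, 13 mm / 400 = 0.0325, 12 mm / 400 = 0.03.

arm_command(plan=[[[0,0,0.0075,0,0,0,1],[0,0,0.015,0,0,0,1],[0,0,0.0225,0,0,0,1],[0,0,0.0275,0,0,0,1],[0,0,0.03,0,0,0,1],[0,0,0.0325,0,0,0,1],[0,0,0.0325,0,0,0,1],[0,0,0.0325,0,0,0,1]]])

```text
time_s: 7.15
ee_pos: [0.6201, -0.1902, 0.2145]
eef_rot: [3.142, -0.0, -0.07]
force: [-0.3, -0.7, -1.9]
grip_width: 0.0217
grip_force: 30.0
```

Converted, 2 mm / 400 = 0.005, 1.5 mm / 400 = 0.0038.

arm_command(plan=[[[0,0,0.0013,0,0,0,1],[0,0,0.0025,0,0,0,1],[0,0,0.0038,0,0,0,1],[0,0,0.005,0,0,0,1],[0,0,0.005,0,0,0,1],[0,0,0.005,0,0,0,1]]])

```text
time_s: 7.75
ee_pos: [0.62, -0.1902, 0.2125]
eef_rot: [3.142, -0.0, -0.07]
force: [0.1, 0.2, -0.9]
grip_width: 0.0221
grip_force: 30.0
```

arm_command(plan=[[[0,0,0.001,0,0,0,1],[0,0,0.002,0,0,0,1],[0,0,0.002,0,0,0,1],[0,0,0.002,0,0,0,1]]])

```text
time_s: 8.15
ee_pos: [0.6201, -0.1902, 0.2124]
eef_rot: [3.141, -0.001, -0.07]
force: [-2.0, 0.5, 4.5]
grip_width: 0.022
grip_force: 30.0
```

Converted, -36 mm / 400 = -0.09, -34 mm / 400 = -0.085.

arm_command(plan=[[[0,0,-0.0018,0,0,0,1],[0,-0.01,-0.0018,0,0,0,1],[0,-0.0225,-0.0018,0,0,0,1],[0,-0.035,-0.0018,0,0,0,1],[0,-0.0475,-0.0018,0,0,0,1],[0,-0.06,-0.0018,0,0,0,1],[0,-0.07,-0.0018,0,0,0,1],[0,-0.08,-0.0018,0,0,0,1],[0,-0.085,-0.0018,0,0,0,1],[0,-0.09,-0.0018,0,0,0,1],[0,-0.09,-0.0018,0,0,0,1],[0,-0.09,-0.0018,0,0,0,1]]], squeeze=45)

```text
time_s: 9.35
ee_pos: [0.6226, -0.154, 0.2124]
eef_rot: [-3.141, -0.0, -0.07]
force: [-0.0, 0.5, 4.0]
grip_width: 0.0217
grip_force: 45.0
```

```bash
python3 - <<'E'
from h import *
o=ctrl.get_obs(); print(o['ee_pos'],o['force'])
p,d,i=grab('wrist'); w=cloud(d,i)
H,S,V=cv2.split(cv2.cvtColor(p,cv2.COLOR_BGR2HSV))
m=((H<6)|(H>174))&(S>120)&(V>80); n,l,s,c=cv2.connectedComponentsWithStats(m.astype(np.uint8))
for k in range(1,n):
    if s[k,4]>60: q=w[l==k]; print(s[k],np.nanpercentile(q,[2,50,98],axis=0).round(4).tolist())
# hook right-side: metal on rail near
q=w[(abs(w[...,2]-.203)<.006)&(w[...,1]>-.2)&(w[...,1]<-.1)&(abs(w[...,0]-.623)<.012)]
print(len(q),np.percentile(q[:,1],[2,50,98]) if len(q) else '')
E
```

```text
[ 0.62263468 -0.15397538  0.21242942] [-0.02069153  0.49622521  4.02834762]
[584   0  39  24 537] [[0.7408, -0.3615, 0.1408], [0.7478, -0.3532, 0.1503], [0.7541, -0.3467, 0.1519]]
[257 217  17  34 467] [[0.6167, -0.1275, 0.1927], [0.6284, -0.1228, 0.2008], [0.6353, -0.1186, 0.2029]]
1324 [-0.18436274 -0.12001175 -0.10078745]
```

Converted, -10 mm / 400 = -0.025, -9 mm / 400 = -0.0225.

arm_command(plan=[[[0,-0.005,-0.0013,0,0,0,1],[0,-0.01,-0.0013,0,0,0,1],[0,-0.015,-0.0013,0,0,0,1],[0,-0.02,-0.0013,0,0,0,1],[0,-0.0225,-0.0013,0,0,0,1],[0,-0.025,-0.0013,0,0,0,1],[0,-0.025,-0.0013,0,0,0,1],[0,-0.025,-0.0013,0,0,0,1]]])

```text
time_s: 10.2
ee_pos: [0.6232, -0.1442, 0.2127]
eef_rot: [-3.141, 0.0, -0.07]
force: [0.2, 0.4, -1.8]
grip_width: 0.0214
grip_force: 45.0
```

Free of the rail's friction. Now I'll feel for the buffer in small steps.

Converted, -2 mm / 400 = -0.005, -1.4 mm / 400 = -0.0035.

arm_command(plan=[[[0,-0.0018,0,0,0,0,1],[0,-0.0035,0,0,0,0,1],[0,-0.005,0,0,0,0,1],[0,-0.005,0,0,0,0,1]]])

```text
time_s: 10.6
ee_pos: [0.6234, -0.1422, 0.2129]
eef_rot: [-3.142, -0.0, -0.07]
force: [-0.1, 0.3, -2.2]
grip_width: 0.0216
grip_force: 45.0
```

Converted, -1 mm / 400 = -0.0025, -0.5 mm / 400 = -0.0013.

arm_command(plan=[[[0,-0.0013,0,0,0,0,1],[0,-0.0025,0,0,0,0,1],[0,-0.0025,0,0,0,0,1],[0,-0.0025,0,0,0,0,1]]])

```text
time_s: 11.0
ee_pos: [0.6235, -0.1413, 0.2128]
eef_rot: [-3.142, 0.0, -0.07]
force: [0.2, -0.3, -2.1]
grip_width: 0.0221
grip_force: 45.0
```

Converted, -1 mm / 400 = -0.0025, -0.5 mm / 400 = -0.0013.

arm_command(plan=[[[0,-0.0013,0,0,0,0,1],[0,-0.0025,0,0,0,0,1],[0,-0.0025,0,0,0,0,1],[0,-0.0025,0,0,0,0,1]]])

```text
time_s: 11.4
ee_pos: [0.6235, -0.1403, 0.2129]
eef_rot: [-3.142, -0.0, -0.07]
force: [0.1, 0.5, -1.3]
grip_width: 0.0218
grip_force: 45.0
```

Converted, -1 mm / 400 = -0.0025, -0.5 mm / 400 = -0.0013.

arm_command(plan=[[[0,-0.0013,0,0,0,0,1],[0,-0.0025,0,0,0,0,1],[0,-0.0025,0,0,0,0,1],[0,-0.0025,0,0,0,0,1]]])

```text
time_s: 11.8
ee_pos: [0.6236, -0.1393, 0.2128]
eef_rot: [-3.142, 0.0, -0.07]
force: [0.2, -0.0, -1.6]
grip_width: 0.0218
grip_force: 45.0
```

Converted, -1 mm / 400 = -0.0025, -0.5 mm / 400 = -0.0013.

arm_command(plan=[[[0,-0.0013,0,0,0,0,1],[0,-0.0025,0,0,0,0,1],[0,-0.0025,0,0,0,0,1],[0,-0.0025,0,0,0,0,1]]])

```text
time_s: 12.2
ee_pos: [0.6237, -0.1385, 0.2129]
eef_rot: [3.141, -0.0, -0.07]
force: [0.6, -2.4, -1.6]
grip_width: 0.0219
grip_force: 45.0
```

Converted, -1 mm / 400 = -0.0025, -0.5 mm / 400 = -0.0013.

arm_command(plan=[[[0,-0.0013,0,0,0,0,1],[0,-0.0025,0,0,0,0,1],[0,-0.0025,0,0,0,0,1],[0,-0.0025,0,0,0,0,1]]])

```text
time_s: 12.6
ee_pos: [0.6237, -0.1378, 0.2129]
eef_rot: [3.141, -0.0, -0.07]
force: [-0.7, -4.9, -1.7]
grip_width: 0.0218
grip_force: 45.0
```

Converted, -1.2 mm / 400 = -0.003, -1 mm / 400 = -0.0025.

arm_command(plan=[[[0,-0.0013,0,0,0,0,1],[0,-0.0025,0,0,0,0,1],[0,-0.003,0,0,0,0,1],[0,-0.003,0,0,0,0,1],[0,-0.003,0,0,0,0,1],[0,-0.003,0,0,0,0,1],[0,-0.003,0,0,0,0,1],[0,-0.003,0,0,0,0,1]]])

```text
time_s: 13.4
ee_pos: [0.6238, -0.1371, 0.2129]
eef_rot: [3.14, -0.0, -0.071]
force: [-0.3, -8.0, -1.9]
grip_width: 0.0218
grip_force: 45.0
```

Converted, 2.2 mm / 400 = 0.0055, 1.4 mm / 400 = 0.0035.

arm_command(plan=[[[0,0.0018,0,0,0,0,1],[0,0.0035,0,0,0,0,1],[0,0.0055,0.0005,0,0,0,1],[0,0.0055,0.0013,0,0,0,1],[0,0.0055,0.0018,0,0,0,1],[0,0.0055,0.0018,0,0,0,1]]])

```text
time_s: 14.0
ee_pos: [0.6237, -0.1383, 0.2125]
eef_rot: [3.141, -0.0, -0.07]
force: [-0.1, -5.1, 2.7]
grip_width: 0.0219
grip_force: 45.0
```

Converted, 0.8 mm / 400 = 0.002.

arm_command(plan=[[[0,0.002,0,0,0,0,1],[0,0.002,0,0,0,0,1],[0,0.002,0,0,0,0,0.9],[0,0.002,0,0,0,0,0.6],[0,0.002,0,0,0,0,0.3],[0,0.002,0,0,0,0,0],[0,0.002,0,0,0,0,0],[0,0.002,0,0,0,0,0],[0,0.002,0,0,0,0,0],[0,0.002,0,0,0,0,0]]], squeeze=3)

```text
time_s: 15.0
ee_pos: [0.6236, -0.1391, 0.2121]
eef_rot: [-3.142, 0.0, -0.07]
force: [-0.1, 0.1, -0.8]
grip_width: 0.0471
grip_force: 0.0
```

Converted, -100 mm / 400 = -0.25, -90 mm / 400 = -0.225.

arm_command(plan=[[[0,0,-0.025,0,0,0,0],[0,0,-0.075,0,0,0,0],[0,0,-0.15,0,0,0,-0.5],[0,0,-0.225,0,0,0,-1],[-0.1,0.05,-0.25,0,0,0,-1],[-0.175,0.1,-0.25,0,0,0,-1],[-0.175,0.1,-0.25,0,0,0,-1],[-0.175,0.1,-0.25,0,0,0,-1]]])

```text
time_s: 15.8
ee_pos: [0.5509, -0.1743, 0.3133]
eef_rot: [3.141, -0.001, -0.071]
force: [-0.3, 0.4, 0.4]
grip_width: 0.091
grip_force: 0.0
```

```bash
python3 - <<'E'
from h import *
o=ctrl.get_obs(); print(o['ee_pos'],o['force'])
for n in ('side','wrist'):
    p,d,i=grab(n); w=cloud(d,i); np.savez(n+'3.npz',p=p,d=d,w=w)
    if n=='wrist': cv2.imwrite(f'pics/{n}3.png', p)
    H,S,V=cv2.split(cv2.cvtColor(p,cv2.COLOR_BGR2HSV))
    m=(H>3)&(H<18)&(S>90)&(V>60)&(w[...,2]>.195)&(w[...,2]<.26)
    q=w[m]; print(n,'block',len(q),np.percentile(q,[3,50,97],axis=0).round(4).tolist())
    t=q[q[:,2]>.236]
    if len(t)>9: print(cv2.minAreaRect(t[:,:2].astype(np.float32)*1000))
    a=.07; c=np.array([.6236,-.1391]); xy=(w[...,:2]-c)@np.array([[np.cos(a),np.sin(a)],[-np.sin(a),np.cos(a)]])
    M=(xy[...,0]<-.02)&(xy[...,0]>-.09)&(abs(xy[...,1])<.03)&(w[...,2]>.1)&(w[...,2]<.18)
    if M.sum()>20:
        q=np.c_[xy[M],w[M][:,2]]
        for lo in np.arange(-.085,-.02,.01):
            k=q[(q[:,0]>=lo)&(q[:,0]<lo+.01)]
            if len(k): print(round(lo,3),len(k),'y',np.percentile(k[:,1],[2,50,98]).round(4),'z',np.percentile(k[:,2],[2,50,98]).round(4))
E
```

```text
[ 0.55088124 -0.1743383   0.31328569] [-0.31981483  0.42343276  0.37491092]
side block 137 [[0.6122, -0.1525, 0.205], [0.6204, -0.1486, 0.2284], [0.6295, -0.136, 0.2447]]
((621.0260009765625, -143.18287658691406), (18.57343101501465, 17.37159538269043), 84.02649688720703)
-0.075 27 y [-0.0131 -0.0068  0.0107] z [0.134  0.1483 0.1527]
-0.065 25 y [-0.0139 -0.0006  0.0135] z [0.1272 0.1324 0.141 ]
-0.055 28 y [-0.012  -0.0024  0.0106] z [0.1278 0.1311 0.1339]
-0.045 32 y [-0.0154 -0.004   0.0104] z [0.1288 0.1334 0.1375]
-0.035 39 y [-0.0129 -0.0065  0.0116] z [0.1277 0.1389 0.1444]
-0.025 23 y [-0.0144 -0.0052  0.0107] z [0.1308 0.1435 0.1483]
wrist block 865 [[0.6126, -0.1494, 0.1999], [0.6223, -0.1392, 0.2444], [0.6315, -0.1183, 0.2459]]
((621.8594360351562, -139.19776916503906), (21.88987922668457, 19.995697021484375), 85.43923950195312)
-0.075 256 y [-0.0121 -0.0005  0.0112] z [0.1375 0.1487 0.1533]
-0.065 214 y [-0.0117  0.0002  0.0113] z [0.1302 0.1326 0.1375]
-0.055 200 y [-0.0118 -0.0008  0.0111] z [0.1303 0.1316 0.1334]
-0.045 208 y [-0.012  -0.0003  0.0115] z [0.1306 0.1351 0.1388]
-0.035 217 y [-0.012  -0.0006  0.0114] z [0.1287 0.1415 0.1456]
-0.025 122 y [-0.0116 -0.0007  0.0114] z [0.1325 0.1466 0.1489]
```

View pics/wrist3.png

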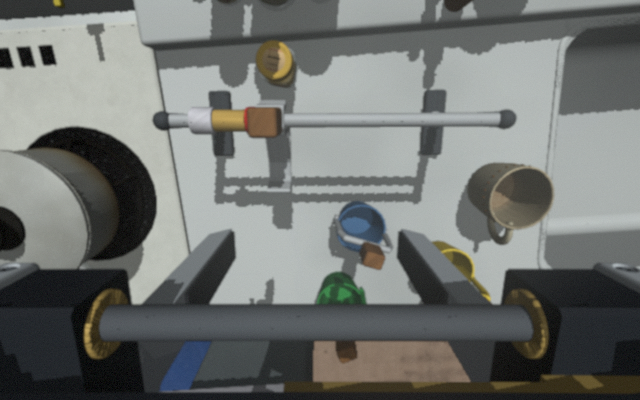

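The hook now hangs against the buffer: block at (264,122), red just visible to its left. The blue pail is at (360,225) with its grip at (372,257), unmoved. Next I'll fit the curl position and work out the moves to the pail.

```bash
python3 - <<'E'
from h import *
a=.0705
for n in('wrist','side'):
    z=np.load(n+'3.npz'); w=z['w']; c=np.array([.6236,-.1391]); xy=(w[...,:2]-c)@np.array([[np.cos(a),-np.sin(a)],[np.sin(a),np.cos(a)]]); 
    x,y,h=xy[...,0],xy[...,1],w[...,2]
    M=(abs(y)<.011)&(x<-.02)&(x>-.09)&(h>.1)&(h<.18)
    k=M&(h>.146)&(x<-.055); print(n,'lip x',np.percentile(x[k],[2,20,50,80,98]).round(4),'top',np.percentile(h[k],[50,95,100]).round(4), 'y',np.percentile(xy[...,1][(h>.13)&(h<.16)&(x<-.06)&(x>-.085)&(abs(y)<.03)],[2,98]).round(4))
    for xx in np.arange(-.072,-.03,.004):
        k=M&(abs(x-xx)<.002); print(xx.round(3),np.median(h[k]).round(4),end='; ')
    k=(abs(y)>.02)&(abs(y+.05)<.03)&(abs(x)<.02)&(abs(h-.192)<.01); print('\nrail x',np.percentile(x[k],[2,98]))
    k=(abs(y)<.009)&(abs(x)<.02)&(h>.238)&(h<.25); print('blocktop',np.percentile(x[k],[1,99]),np.median(h[k]))
go(.4705,-.2296,.21,-.363);go(.4705,-.2296,.135,-.363)
E
```

```text
wrist lip x [-0.0746 -0.0728 -0.0706 -0.0689 -0.0676] top [0.1512 0.1531 0.154 ] y [-0.0028  0.0207]
-0.072 0.1521; -0.068 0.1456; -0.064 0.1356; -0.06 0.1322; -0.056 0.1315; -0.052 0.1315; -0.048 0.1317; -0.044 0.1324; -0.04 0.1351; -0.036 0.1378; -0.032 0.1404; 
rail x [-0.01526341  0.00086041]
blocktop [-0.01299963  0.00927082] 0.2444405973591155
side lip x [-0.0721 -0.0713 -0.0699 -0.0688 -0.0676] top [0.1508 0.1528 0.1531] y [-0.0048  0.0218]
-0.072 0.1514; -0.068 0.1432; -0.064 0.1344; -0.06 0.1329; -0.056 0.1297; -0.052 0.1309; -0.048 0.1316; -0.044 0.1323; -0.04 0.133; -0.036 0.1354; -0.032 0.1387; 
rail x [-0.01536672  0.00099752]
blocktop [-0.01204013  0.00928804] 0.24371054317834928
shift [-77.   61.4 102.3] rot [-0.    -0.     0.293] |n_t 2.8
shift [-77.   61.4 177.3] rot [-0.    -0.     0.293] |n_t 4.1
```

Converted, 177 mm / 400 = 0.4425, 170 mm / 400 = 0.425, 0.293 rad / 1.5708 = 0.1865.

arm_command(plan=[[[-0.075,0.05,0.05,0,0,0.0637,-1],[-0.15,0.1125,0.125,0,0,0.1273,-1],[-0.1925,0.1535,0.2125,0,0,0.1865,-1],[-0.1925,0.1535,0.2625,0,0,0.1865,-1],[-0.1925,0.1535,0.2625,0,0,0.1865,-1],[-0.1925,0.1535,0.325,0,0,0.1865,-1],[-0.1925,0.1535,0.3875,0,0,0.1865,-1],[-0.1925,0.1535,0.425,0,0,0.1865,-1],[-0.1925,0.1535,0.4425,0,0,0.1865,-1],[-0.1925,0.1535,0.4425,0,0,0.1865,-1],[-0.1925,0.1535,0.4425,0,0,0.1865,-1]]])

```text
time_s: 17.0
ee_pos: [0.4707, -0.23, 0.1363]
eef_rot: [3.141, -0.001, -0.363]
force: [-0.7, -0.6, 0.1]
grip_width: 0.0939
grip_force: 0.0
```

arm_command(plan=[[[0,0,0,0,0,0,1],[0,0,0,0,0,0,1],[0,0,0,0,0,0,1],[0,0,0,0,0,0,1],[0,0,0,0,0,0,1],[0,0,0,0,0,0,1],[0,0,0,0,0,0,1],[0,0,0,0,0,0,1],[0,0,0,0,0,0,1],[0,0,0,0,0,0,1],[0,0,0,0,0,0,1],[0,0,0,0,0,0,1]]], squeeze=30)

```text
time_s: 18.2
ee_pos: [0.4699, -0.2299, 0.1351]
eef_rot: [3.142, 0.0, -0.363]
force: [-0.3, -0.7, -0.6]
grip_width: 0.0218
grip_force: 30.0
```

```bash
python3 -c "
from h import *
o=ctrl.get_obs(); print(o['ee_pos'],o['eef_rot'],o['grip_width'],o['grip_force'])
go(.4705,-.2296,.19,-.363)
go(.475,-.129,.19,-.0705)
go(.5697,-.1357,.19,-.0705)"
```

```text
[ 0.46985947 -0.22992987  0.13510901] [ 3.14157872e+00  9.98775736e-05 -3.63177299e-01] 0.021798923309477046 29.99924898147583
shift [  0.5  -0.5 -54.9] rot [ 0.  0. -0.] |n_t 1.1
shift [-31.1 -96.2 -54.9] rot [-0.     0.    -0.293] |n_t 2.3
shift [  59.8 -123.6  -54.9] rot [-0.     0.    -0.293] |n_t 3.0
```

Converted, -96 mm / 400 = -0.24, -82 mm / 400 = -0.205, -0.293 rad / 1.5708 = -0.1865.

arm_command(plan=[[[0,0,-0.0375,0,0,0,1],[0,0,-0.1,0,0,0,1],[-0.0125,-0.0375,-0.1375,0,0,-0.0318,1],[-0.03,-0.0875,-0.1375,0,0,-0.0764,1],[-0.05,-0.15,-0.1375,0,0,-0.121,1],[-0.0675,-0.205,-0.1375,0,0,-0.1655,1],[-0.0775,-0.24,-0.1375,0,0,-0.1865,1],[-0.0775,-0.24,-0.1375,0,0,-0.1865,1],[-0.0775,-0.24,-0.1375,0,0,-0.1865,1],[-0.0775,-0.24,-0.1375,0,0,-0.1865,1]]])

```text
time_s: 19.2
ee_pos: [0.475, -0.1298, 0.1901]
eef_rot: [3.141, 0.0, -0.071]
force: [0.1, -0.3, -2.5]
grip_width: 0.0218
grip_force: 30.0
```

```bash
python3 - <<'E'
from h import *
o=ctrl.get_obs(); print(o['ee_pos'],o['eef_rot'],o['force'])
p,d,i=grab('side'); cv2.imwrite('pics/side4.png',cv2.resize(p[150:300,250:420],None,fx=4,fy=4,interpolation=cv2.INTER_CUBIC))
w=cloud(d,i); H,S,V=cv2.split(cv2.cvtColor(p,cv2.COLOR_BGR2HSV))
q=w[(H>100)&(H<125)&(S>90)&(abs(w[...,0]-.475)<.06)&(abs(w[...,1]+.13)<.07)]
print('pail',np.percentile(q,[1,50,99],axis=0).round(4).tolist())
go(.569,-.1357,.19,-.0705)
E
```

```text
[ 0.47497663 -0.12980701  0.1900823 ] [ 3.14144249e+00  1.00066571e-04 -7.14738638e-02] [ 0.08058688 -0.3393767  -2.49307217]
pail [[0.4458, -0.1633, 0.0584], [0.4745, -0.128, 0.0888], [0.5066, -0.0991, 0.1117]]
shift [94.2 -0.9  0. ] rot [ 0.     0.    -0.001] |n_t 1.9
```

View pics/side4.png

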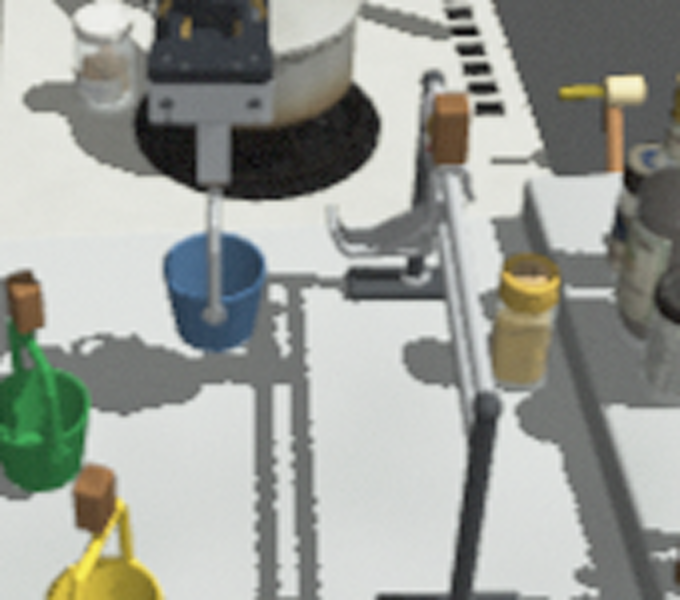

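The crop shows the pail at (215,285), held upright in front of the hook's curl at (345,235). I'll bring the bar in over the lip.

Converted, 94 mm / 400 = 0.235, 91 mm / 400 = 0.2275.

arm_command(plan=[[[0.02,0,0,0,0,0,1],[0.045,0,0,0,0,0,1],[0.07,-0.0013,0,0,0,0,1],[0.095,-0.0013,0,0,0,0,1],[0.12,-0.0025,0,0,0,0,1],[0.145,-0.0025,0,0,0,0,1],[0.17,-0.0025,0,0,0,0,1],[0.195,-0.0025,0,0,0,0,1],[0.215,-0.0025,0,0,0,0,1],[0.2275,-0.0025,0,0,0,0,1],[0.235,-0.0025,0,0,0,0,1],[0.235,-0.0025,0,0,0,0,1]]])

```text
time_s: 20.45
ee_pos: [0.569, -0.1348, 0.19]
eef_rot: [-3.142, 0.0, -0.07]
force: [-0.7, 1.3, -1.2]
grip_width: 0.0216
grip_force: 30.0
```

Converted, 25 mm / 400 = 0.0625, 23 mm / 400 = 0.0575.

arm_command(plan=[[[0,0,0.01,0,0,0,1],[0,0,0.02,0,0,0,1],[0,0,0.03,0,0,0,1],[0,0,0.04,0,0,0,1],[0,0,0.05,0,0,0,1],[0,0,0.0575,0,0,0,1],[0,0,0.0625,0,0,0,1],[0,0,0.0625,0,0,0,1],[0,0,0.0625,0,0,0,1]]])

```text
time_s: 21.35
ee_pos: [0.5689, -0.1348, 0.1653]
eef_rot: [3.142, -0.0, -0.07]
force: [-1.3, 0.0, -2.1]
grip_width: 0.0221
grip_force: 30.0
```

Converted, 5 mm / 400 = 0.0125, 4 mm / 400 = 0.01.

arm_command(plan=[[[0,0,0.0025,0,0,0,1],[0,0,0.005,0,0,0,1],[0,0,0.0075,0,0,0,1],[0,0,0.01,0,0,0,1],[0,0,0.0125,0,0,0,1],[0,0,0.0125,0,0,0,1]]])

```text
time_s: 21.95
ee_pos: [0.5688, -0.1348, 0.16]
eef_rot: [-3.142, 0.0, -0.07]
force: [0.2, -0.0, -1.4]
grip_width: 0.0222
grip_force: 30.0
```

Converted, 1 mm / 400 = 0.0025, 0.5 mm / 400 = 0.0013.

arm_command(plan=[[[0,0,0.0013,0,0,0,1],[0,0,0.0025,0,0,0,1],[0,0,0.0025,0,0,0,1],[0,0,0.0025,0,0,0,1]]])

```text
time_s: 22.35
ee_pos: [0.5689, -0.1348, 0.1592]
eef_rot: [3.142, -0.0, -0.07]
force: [-0.3, 0.4, -2.0]
grip_width: 0.0219
grip_force: 30.0
```

Converted, 1 mm / 400 = 0.0025, 0.5 mm / 400 = 0.0013.

arm_command(plan=[[[0,0,0.0013,0,0,0,1],[0,0,0.0025,0,0,0,1],[0,0,0.0025,0,0,0,1],[0,0,0.0025,0,0,0,1]]])

```text
time_s: 22.75
ee_pos: [0.5688, -0.1348, 0.1581]
eef_rot: [-3.142, 0.0, -0.07]
force: [-0.2, -0.9, -1.6]
grip_width: 0.0222
grip_force: 30.0
```

Converted, 1 mm / 400 = 0.0025, 0.5 mm / 400 = 0.0013.

arm_command(plan=[[[0,0,0.0013,0,0,0,1],[0,0,0.0025,0,0,0,1],[0,0,0.0025,0,0,0,1],[0,0,0.0025,0,0,0,1]]])

```text
time_s: 23.15
ee_pos: [0.5688, -0.1348, 0.1571]
eef_rot: [-3.142, 0.0, -0.07]
force: [-0.3, -1.0, -2.1]
grip_width: 0.0215
grip_force: 30.0
```

Converted, 1 mm / 400 = 0.0025, 0.5 mm / 400 = 0.0013.

arm_command(plan=[[[0,0,0.0013,0,0,0,1],[0,0,0.0025,0,0,0,1],[0,0,0.0025,0,0,0,1],[0,0,0.0025,0,0,0,1]]])

```text
time_s: 23.55
ee_pos: [0.5688, -0.1347, 0.1561]
eef_rot: [-3.142, 0.0, -0.07]
force: [1.0, 0.3, -1.8]
grip_width: 0.0222
grip_force: 30.0
```

```bash
python3 - <<'E'
from h import *
o=ctrl.get_obs(); print(o['ee_pos'],o['force'])
p,d,i=grab('side'); cv2.imwrite('pics/side5.png',cv2.resize(p[160:260,290:400],None,fx=6,fy=6,interpolation=cv2.INTER_CUBIC))
E
```

```text
[ 0.56881137 -0.13472663  0.15608966] [ 1.04200222  0.31318833 -1.83073582]
```

View pics/side5.png

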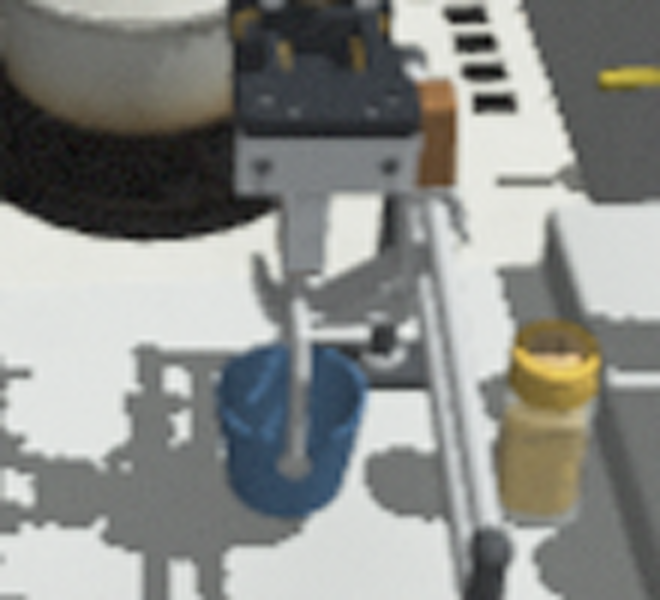

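The bar is inside the curl at crop (295,290), and the hook still leans on the lower bar. I'll keep lowering gently.

Converted, 1 mm / 400 = 0.0025, 0.5 mm / 400 = 0.0013.

arm_command(plan=[[[0,0,0.0013,0,0,0,1],[0,0,0.0025,0,0,0,1],[0,0,0.0025,0,0,0,1],[0,0,0.0025,0,0,0,1]]])

```text
time_s: 24.0
ee_pos: [0.5688, -0.1348, 0.1551]
eef_rot: [-3.142, 0.0, -0.07]
force: [0.8, 0.2, -1.6]
grip_width: 0.022
grip_force: 30.0
```

Converted, 1 mm / 400 = 0.0025, 0.5 mm / 400 = 0.0013.

arm_command(plan=[[[0,0,0.0013,0,0,0,1],[0,0,0.0025,0,0,0,1],[0,0,0.0025,0,0,0,1],[0,0,0.0025,0,0,0,1]]])

```text
time_s: 24.4
ee_pos: [0.569, -0.1348, 0.1544]
eef_rot: [3.142, -0.0, -0.07]
force: [0.1, -0.4, 1.6]
grip_width: 0.022
grip_force: 30.0
```

arm_command(plan=[[[0,0,0,0,0,0,1],[0,0,0,0,0,0,1],[0,0,0,0,0,0,1],[0,0,0,0,0,0,0.8],[0,0,0,0,0,0,0.5],[0,0,0,0,0,0,0.2],[0,0,0,0,0,0,0],[0,0,0,0,0,0,0],[0,0,0,0,0,0,0],[0,0,0,0,0,0,0]]], squeeze=3)

```text
time_s: 25.4
ee_pos: [0.5688, -0.1348, 0.1541]
eef_rot: [-3.142, 0.0, -0.07]
force: [0.2, -0.3, -0.3]
grip_width: 0.0469
grip_force: 0.0
```

```bash
python3 - <<'E'
from h import *
o=ctrl.get_obs(); print(o['ee_pos'],o['force'],o['grip_width'])
p,d,i=grab('wrist'); cv2.imwrite('pics/w6.png',p)
E
```

```text
[ 0.56881945 -0.134796    0.15412341] [ 0.21340044 -0.25300103 -0.26615299] 0.046919158257843846
```

Converted, -140 mm / 400 = -0.35, -130 mm / 400 = -0.325.

arm_command(plan=[[[0,0,-0.02,0,0,0,0],[0,0,-0.05,0,0,0,0],[0,0,-0.1,0,0,0,0],[0,0,-0.175,0,0,0,0],[0,0,-0.25,0,0,0,0],[-0.1,0,-0.325,0,0,0,0],[-0.2,0,-0.35,0,0,0,0],[-0.2,0,-0.35,0,0,0,0],[-0.2,0,-0.35,0,0,0,0],[-0.2,0,-0.35,0,0,0,0],[-0.2,0,-0.35,0,0,0,0],[-0.2,0,-0.35,0,0,0,0]]])

```text
time_s: 26.65
ee_pos: [0.4894, -0.1291, 0.2935]
eef_rot: [-3.141, 0.001, -0.07]
force: [0.8, -0.2, 0.2]
grip_width: 0.0471
grip_force: 0.0
```

```bash
python3 - <<'E'
from h import *
o=ctrl.get_obs(); print(o['time_s'],o['ee_pos'],o['force'])
for t in range(2):
  for n in('side','wrist'):
    p,d,i=grab(n); w=cloud(d,i); H,S,V=cv2.split(cv2.cvtColor(p,cv2.COLOR_BGR2HSV))
    if t==0 and n=='side': cv2.imwrite('pics/side7.png',cv2.resize(p[160:280,280:410],None,fx=5,fy=5,interpolation=cv2.INTER_CUBIC))
    q=w[(H>100)&(H<125)&(S>90)&(abs(w[...,0]-.57)<.06)&(abs(w[...,1]+.135)<.07)]
    wd=(H>3)&(H<18)&(S>90)&(V>60)&(abs(w[...,1]+.137)<.03)
    a=w[wd&(abs(w[...,0]-.57)<.025)&(w[...,2]>.14)]; b=w[wd&(abs(w[...,0]-.62)<.02)&(w[...,2]>.236)]
    for m,k in(('pail',q),('pgrip',a),('hooktop',b)): print(n,m,len(k),np.percentile(k,[2,50,98],axis=0).round(4).tolist() if len(k) else '')
E
```

```text
26.65 [ 0.48944014 -0.12910947  0.2935229 ] [ 0.79050089 -0.21210572  0.164248  ]
side pail 440 [[0.5406, -0.1674, 0.0236], [0.5676, -0.1269, 0.0539], [0.601, -0.1044, 0.0755]]
side pgrip 81 [[0.5616, -0.1482, 0.1548], [0.5678, -0.1439, 0.1755], [0.5752, -0.1294, 0.1847]]
side hooktop 49 [[0.6073, -0.151, 0.2362], [0.6153, -0.1453, 0.242], [0.6239, -0.1328, 0.2449]]
wrist pail 165 [[0.5153, -0.1626, 0.0226], [0.5613, -0.12, 0.0728], [0.5985, -0.0899, 0.4256]]
wrist pgrip 313 [[0.5614, -0.1447, 0.1821], [0.5673, -0.136, 0.1837], [0.5755, -0.1258, 0.1853]]
wrist hooktop 1200 [[0.6062, -0.1483, 0.2416], [0.616, -0.1385, 0.244], [0.6258, -0.1284, 0.2459]]
side pail 441 [[0.5409, -0.1676, 0.0256], [0.5673, -0.1263, 0.0531], [0.6006, -0.1045, 0.0754]]
side pgrip 81 [[0.5613, -0.1479, 0.1536], [0.5681, -0.1447, 0.1758], [0.5751, -0.1299, 0.1852]]
side hooktop 49 [[0.6073, -0.1507, 0.2365], [0.6157, -0.1464, 0.2422], [0.6241, -0.1341, 0.2459]]
wrist pail 155 [[0.5155, -0.1626, 0.0227], [0.5613, -0.1186, 0.0712], [0.5976, -0.0917, 0.4247]]
wrist pgrip 306 [[0.5617, -0.1446, 0.1822], [0.5672, -0.1359, 0.1838], [0.5754, -0.1259, 0.1853]]
wrist hooktop 1203 [[0.6063, -0.1484, 0.2419], [0.6161, -0.1384, 0.2441], [0.6258, -0.1283, 0.2458]]
```

View pics/side7.png

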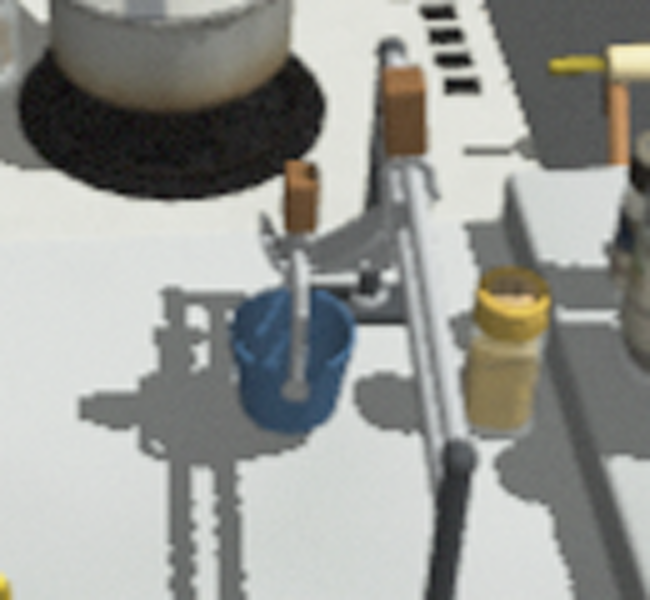

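The pail hangs free at crop (295,350) with its bar in the curl, and the hook is still against the buffer. I'll let it settle briefly and hand in.

arm_command(plan=[[[0,0,0,0,0,0,0],[0,0,0,0,0,0,0],[0,0,0,0,0,0,0],[0,0,0,0,0,0,0],[0,0,0,0,0,0,0],[0,0,0,0,0,0,0],[0,0,0,0,0,0,0],[0,0,0,0,0,0,0],[0,0,0,0,0,0,0],[0,0,0,0,0,0,0],[0,0,0,0,0,0,0],[0,0,0,0,0,0,0]]])

```text
time_s: 28.05
ee_pos: [0.4891, -0.1292, 0.2941]
eef_rot: [3.142, 0.0, -0.07]
force: [-0.0, -0.2, 0.0]
grip_width: 0.0471
grip_force: 0.0
```

```bash
python3 -c "
from h import *
print(ctrl.hand_in())"
```

```text
the job is handed in; nothing more can be done
None
```

I handed the job in at about 28 s and got no verdict back: the hook pressed the red buffer with about 8 N and was let go there, and the blue pail hangs still in its curl, with the mug and jars never approached.

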